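Rebuild and oil a pottery turntable's spindle

TASK

Rebuild the bearing of the potter's turntable: take the brass bush from the ware board and lower it down the upright spindle until it is fully home, then lower the black collar down on top of it, fully home too; guide them down, do not let them drop. Only when both are home, press the red oiler plunger down to its stop, hold it there for a second and let it spring back up. Leave the clay loop tool, the spanner and the glass jar where they are.

Things in the scene. Friction and masses are not known exactly. Their poses are not given: they have to be found in the camera images.
- bush_center (a point): brass bush: a plain brass ring, outside diameter 56 mm, bore 24 mm, 26 mm high, about 0.44 kg, same both ways up; this point is its centre, half-way up on the bore axis (z along the bore). It starts lying flat on the ware board.
- collar_center (a point): black plastic collar: a plain ring, outside diameter 46 mm, bore 24 mm, 22 mm high, about 0.05 kg, same both ways up; this point is its centre, half-way up on the bore axis (z along the bore). It starts lying flat on the ware board, 110 to 142 mm from the bush; which of them lies nearer the turntable varies.
- spindle_seat (a point): where the bush must sit: centre of the top face of a grey boss, 38 mm in diameter, 22 mm above the table, on the axis of the steel spindle (z up) of the fixed turntable base. The base is a dark steel foot, 150 mm in diameter and 14 mm high, with an arm that carries the oiler 110 mm from the spindle, along this frame's +y. The foot does not move.
- spindle_tip (a point): top end of the steel spindle, 62 mm above the seat; spindle 20 mm in diameter, its last 8 mm tapered to 13 mm. Bush and collar stacked on it reach 48 mm above the seat.
- oiler_top (a point): centre of the top of the oiler's red plunger head (disc 32 mm in diameter, 10 mm thick), 74 mm above the table when up; it moves with the plunger. Under it a round amber housing, 38 mm in diameter and 50 mm high.
- oiler (a joint): how far the oiler plunger is pressed down, m: 0 up, 0.012 at its stop. A spring pushes it back: about 2.5 N at the start, 7 N at the stop.
- board: plywood ware board, 250 x 270 mm (its x, y), 12 mm thick, fixed for the episode; origin at the centre of its underside. Both rings lie on it at x within 30 mm of 0, one at about y = +60 mm, one at y = -60 mm.
- loop_tool: bystander: clay loop tool, wooden handle 12 mm thick, 160 mm long along its y, lying near the board's far edge (board x = +100 mm)
- spanner: bystander: steel spanner, 160 mm long, lying on the table beyond the turntable
- glaze_jar: bystander: green glass jar, 60 mm in diameter, 80 mm tall; origin under its centre

How it is judged:
By the outcome, as a careful person would: the job done as asked, in the order asked, and still so for the second after the job is handed in, with the robot touching nothing.
It also fails if it takes over 69 s, if anything falls off the work surface, if the arm or the gripper's body presses on something with over 40 N, if the wrist force passes 120 N, or if a joint passes its speed limit or range.

ROBOT

A 6-joint arm with a two-finger parallel gripper is mounted at the origin on the work surface. World frame = base frame: x ahead of the robot, y to its left, z up, the work surface at z = 0. Lengths are in m, angles in rad, forces in N, time in s.
With the tool pointing down it reaches from about 0.4 to 0.925 m from the base axis. Payload 12.5 kg.
Tool frame: the origin (TCP) lies on the centre line of the jaws, within the pads' length; the fingertips stand arm.finger_overhang ahead of it and the grasp point (between the pads) lies 11 mm behind it (arm.finger_overhang is the distance from the TCP to the fingertips, in m); z points along the fingers, y is the direction in which the jaws open and shut (so a half turn about z gives the same grasp; the last joint's range is limited). The gripper opens to 95 mm and grips with 3 to 60 N. Pads are 20 mm wide; open, the fingers measure 119 mm over their backs; the gripper's body (75 mm by 180 mm) begins 59 mm behind the grasp point.
Start: joints at [-1.245, 0.491, 1.559, -0, 1.092, -0.106], TCP at [0.262, -0.568, 0.189] pointing down, gripper open.
Joint ranges: [-3.1, 3.1], [-0.84, 2.19], [0.05, 2.79], [-1.13, 4.28], [0.06, 2.93], [-2.69, 2.69]. Speed limits (rad/s): [2.22, 2.22, 2.79, 3.14, 3.14, 3.14].

INTERFACE

Orientations are given as a rotation vector (axis times angle).
In Python, from cell import monitor, cams, arm gives the robot as it stands.
- The arm moves only by the tool step_arm, never from a script. Its argument "motion" is a list of rows, each a list of 2 entries, a list of its own where there are three numbers: the shift along the tool's x, y, z in mm, then the turn, a rotation vector about the tool's x, y, z in rad. A call has 1 to 20 rows; each row is the pose to reach, as a shift and turn from the pose commanded when the call began, along the tool's axes at that moment; what a row does not reach only later rows make up. A row lasts 1/8 s, in which the tool goes at most 62.5 mm and 10.7 degrees, less where a joint would pass 70% of its speed; a pose out of reach is approached as far as the arm can. A call with a gripper value outside its range is refused whole. "hand" is the closure, from 0 (fully open) to 1 (shut), set as the call begins (left out, the last holds). The fingers move at their own pace and stop on an object; the grip force is fixed at half the most. Time passes only in rows, so rows that repeat a pose let the fingers close. It gives the time, the measured TCP pose, the force and the opening at its end, in the units of the state.
- monitor.get_obs(): the state, without advancing time (a new reading comes with each control period).
- cams.camera(name): name is "scene" or "top" or "wrist"; returns (picture, depth): 480x640x3 uint8, blue, green, red; 480x640 float32, m along the optical axis (not along the pixel's ray), 0 where there is no reading.
- cams.camera_params(name): a dict with "fov_y" (degrees; the focal length in pixels is half the picture's height over the tangent of half this angle, whatever the lens; pixels are square), "cx", "cy" (the principal point, pixels), "D" ([k1, k2, p1, p2, k3] as OpenCV has them; the pictures are not rectified), "xyz" and "attitude" of the camera in the world. Camera axes: x right, y up, looking along -z (the intrinsics and any distortion apply to the point x, -y, -z); pixel columns grow to the right and rows downward; lengths in m; the calibration is good to about 2 mm. A picture is of the moment at which its call begins: read the wrist's pose just before it. camera_params takes no time and is no camera call; for the wrist camera it gives the pose at the moment of the call.
- arm.sign_off(): hands the job in, once; it reports no verdict.
The state is a dict: "t": time; "joints": joint angles; "joint_velocities": joint speeds; "effort": joint torques, N m; "tcp_pos": TCP position; "tool_rot": TCP orientation; "ft_force": force on the tool from outside, world axes, zero at the start; "wrist_torque": the same for the moment, N m; "finger_gap": finger opening in m.
Only numpy, scipy, OpenCV 4.12 (cv2) and the standard library are available. Lean on these libraries where they do the work, as an engineer would, in place of code of your own. Each camera call takes 0.05 s, during which the arm holds its last target. There are 200 camera calls.

## Working session

There is one attempt and no reset: what is moved stays moved. The work goes in short steps, Python scripts to look and compute and a tool call to move; the robot and the scene stay as the last step left them, time stands still between calls to the robot, and variables do not carry over. Pictures are saved under pics/ and viewed, about 8 in all and at most 12, crops included, and the job is handed in when it is done.

Besides the shell and the picture viewer there is one more tool, called by a JSON object that holds its "fn" and its "kwargs", one argument or row to a line. step_arm: Moves the arm, as the interface text tells. Its arguments: {"type":"object","properties":{"motion":{"type":"array"},"hand":{"type":"number"}},"required":["motion"]}

```bash
ls; mkdir -p pics; python3 - <<'E'
from cell import monitor,cams,arm
import cv2,numpy as np
print(monitor.get_obs(), arm.finger_overhang)
for n in("scene","top"):
    p=cams.camera_params(n);print(n,p)
    im,d=cams.camera(n);cv2.imwrite(f"pics/{n}0.png",im);np.save(f"pics/{n}0.npy",d)
E
```

```text
pics
{'t': 0.0, 'joints': array([-1.24460468e+00,  4.91550794e-01,  1.55947199e+00, -3.29841902e-05,
        1.09167293e+00, -1.05599955e-01]), 'joint_velocities': array([-2.83410489e-07,  6.72357009e-04, -2.94156288e-04,  2.52097995e-04,
       -2.88626203e-03, -8.94123753e-04]), 'effort': array([-1.27357169e-03, -6.12645435e+01, -2.58183968e+01,  6.92370976e-02,
        4.81628941e-02, -7.15169790e-05]), 'tcp_pos': array([ 0.26148488, -0.56736557,  0.18795944]), 'tool_rot': array([-3.06758733e+00, -6.72789059e-01,  2.36323604e-04]), 'ft_force': array([ 0.85192956, -0.13505521, -1.35414871]), 'wrist_torque': array([0.01367271, 0.05739134, 0.01306561]), 'finger_gap': 0.09531684021251613} 0.008
scene {'fov_y': 55.69632928674595, 'cx': 320.6254070082362, 'cy': 230.1150851617417, 'D': array([-0.11834092,  0.        ,  0.        ,  0.        ,  0.        ]), 'xyz': array([ 1.20656506, -0.27024239,  0.90996776]), 'attitude': array([0.63920744, 0.3910198 , 1.07556231])}
top {'fov_y': 54.2927840504621, 'cx': 312.5114921303276, 'cy': 243.53203875770788, 'D': array([-0.02879057,  0.        ,  0.        ,  0.        ,  0.        ]), 'xyz': array([0.53946686, 0.02739759, 0.9704598 ]), 'attitude': array([ 0.07759131, -0.04906934, -1.57396402])}
```

View pics/top0.png

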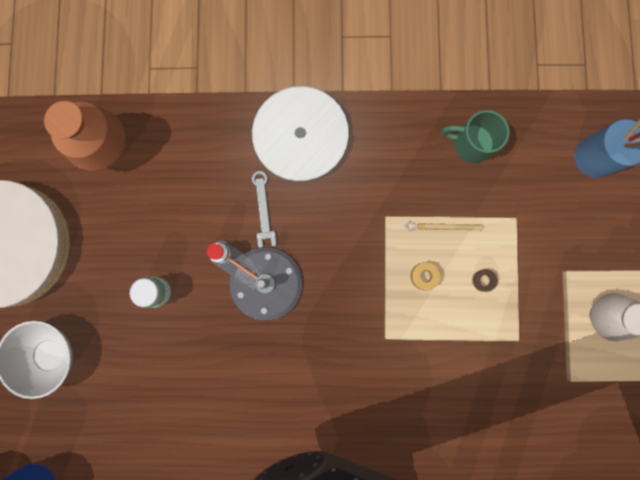

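View pics/scene0.png

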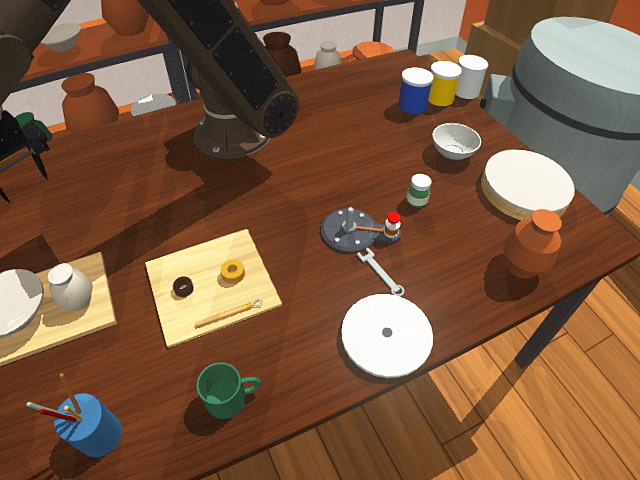

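Top view: bush at about (426,275), collar (485,280), spindle tip (264,283), red plunger (217,252), loop tool (445,226), spanner (264,210). The scene view agrees with this layout.

```bash
cat > h.py <<'E'
import cv2,numpy as np
from scipy.spatial.transform import Rotation as R
from cell import monitor,cams,arm
def K(p):
    f=240/np.tan(np.radians(p["fov_y"]/2));return np.array([[f,0,p["cx"]],[0,f,p["cy"]],[0,0,1.]])
def rays(p,uv):
    n=cv2.undistortPoints(np.float64(uv).reshape(-1,1,2),K(p),p["D"])[:,0]
    c=np.c_[n[:,0],-n[:,1],-np.ones(len(n))]
    return R.from_rotvec(p["attitude"]).apply(c)
def plane(p,uv,z):
    r=rays(p,uv);o=p["xyz"];return o+r*((z-o[2])/r[:,2])[:,None]
def cloud(p,d,uv):
    uv=np.int32(uv).reshape(-1,2);return p["xyz"]+rays(p,uv)*d[uv[:,1],uv[:,0]][:,None]
def two(p1,u1,p2,u2):
    a,b=rays(p1,[u1])[0],rays(p2,[u2])[0];s=np.linalg.lstsq(np.c_[a,-b],p2["xyz"]-p1["xyz"],rcond=None)[0]
    A=p1["xyz"]+a*s[0];B=p2["xyz"]+b*s[1];return (A+B)/2,np.linalg.norm(A-B)
def blob(m,box):
    x0,y0,x1,y1=box;k=np.zeros_like(m);k[y0:y1,x0:x1]=m[y0:y1,x0:x1]
    c=max(cv2.findContours(k,cv2.RETR_EXTERNAL,cv2.CHAIN_APPROX_NONE)[0],key=cv2.contourArea);return c[:,0]
def circ(P):
    A=np.c_[2*P[:,:2],np.ones(len(P))];s=np.linalg.lstsq(A,(P[:,:2]**2).sum(1),rcond=None)[0]
    return s[:2],np.sqrt(s[2]+s[0]**2+s[1]**2)
E
cat > m.py <<'E'
from h import *
T=cams.camera_params("top");S=cams.camera_params("scene")
im=cv2.imread("pics/top0.png");d=np.load("pics/top0.npy");hsv=cv2.cvtColor(im,cv2.COLOR_BGR2HSV);H,s,V=cv2.split(hsv)
im2=cv2.imread("pics/scene0.png");d2=np.load("pics/scene0.npy");h2=cv2.cvtColor(im2,cv2.COLOR_BGR2HSV)
def rep(n,p,d,c,z):
    P=plane(p,c,z);print(n,"circ",circ(P),"rect",cv2.minAreaRect(P[:,:2].astype(np.float32)),"z",np.percentile(cloud(p,d,c)[:,2],[5,50,95]).round(4))
m=np.uint8((s>130)&(H<28)&(V>60))*255
bt=np.uint8(((s>115)))*255
print(hsv[275,426],hsv[275,415],hsv[265,400],hsv[300,426],h2[270,242],h2[285,215])
rep("bush T",T,d,blob(bt,(400,250,455,305)),.038)
rep("collar T",T,d,blob(np.uint8(V<90)*255,(462,255,510,305)),.034)
rep("board T",T,d,blob(np.uint8((V>120)&(H<30))*255,(375,205,530,350)),.012)
red=lambda h:np.uint8(((h[...,0]<6)|(h[...,0]>174))&(h[...,1]>170)&(h[...,2]>100))*255
rt=blob(red(hsv),(200,235,235,270));rep("oil T",T,d,rt,.074)
rs=blob(red(h2),(380,205,410,230));rep("oil S",S,d2,rs,.074)
rep("collar S",S,d2,blob(np.uint8(h2[...,2]<70)*255,(165,270,200,305)),.034)
rep("foot T",T,d,blob(np.uint8(s<90)*255,(225,245,310,325)),.014)
for n,p,dd,(x,y) in(("tip T",T,d,(264,283)),("tip S",S,d2,(350,211))):
    print(n);g=np.array([(x+i,y+j) for j in range(-8,9,2) for i in range(-8,9,2)]);print((cloud(p,dd,g)[:,2].reshape(9,9)*1000).round().astype(int))
for n,i,(x,y,w,h) in(("a",im,(390,220,130,100)),("b",im,(195,235,110,90)),("c",im2,(320,190,100,75)),("d",im2,(155,245,110,85))):
    cv2.imwrite(f"pics/crop_{n}.png",cv2.resize(i[y:y+h,x:x+w],(400,300)))
L=[cv2.imread(f"pics/crop_{n}.png") for n in "abcd"];cv2.imwrite("pics/crops.png",np.vstack([np.hstack(L[:2]),np.hstack(L[2:])]))
E
python3 m.py
```

```text
[ 17  78 206] [ 19 128 213] [ 17  73 219] [ 17  73 221] [ 20 197 239] [ 23  93 251]
bush T circ (array([ 0.54991176, -0.17892857]), np.float64(0.026845868333489842)) rect ((0.5497890114784241, -0.1790289431810379), (0.05162959545850754, 0.05690215155482292), 13.6788969039917) z [0.0237 0.0376 0.0412]
collar T circ (array([ 0.54011583, -0.30921587]), np.float64(0.008324978153657065)) rect ((0.5398883819580078, -0.3122771680355072), (0.01320263184607029, 0.023959480226039886), 83.40447235107422) z [0.0289 0.0329 0.0355]
board T circ (array([ 0.55001214, -0.24504374]), np.float64(0.15643222127190995)) rect ((0.5474296808242798, -0.24618524312973022), (0.30954089760780334, 0.25843384861946106), 89.68184661865234) z [-0.0018  0.0008  0.004 ]
oil T circ (array([0.5985437 , 0.23362926]), np.float64(0.013740353017423924)) rect ((0.5993672013282776, 0.23275800049304962), (0.02926764264702797, 0.025139421224594116), 89.7703857421875) z [0.0721 0.0751 0.0776]
oil S circ (array([0.59936286, 0.23283749]), np.float64(0.01670040670686367)) rect ((0.5989089608192444, 0.2322721630334854), (0.03334135
[... 455 characters left out ...]
5294601023197174), 89.90229797363281) z [-0.0015  0.003   0.0446]
tip T
[[ 17  15  23  22  22  23  25  15  14]
 [ 21  23  22  22  22  21  21  24  17]
 [ 16  23  81  80  77  44  21  24  22]
 [ 24  81  84  87  83  72  39  24  21]
 [ 76  85  86  86  87  79 970  22  25]
 [ 21  85  84  83  87  73  37  22  21]
 [ 21  80  84  85  81  50  27  25  24]
 [ 18  24  23  23  24  24  21  23  18]
 [ 14  16  21  22  22  22  21  17  18]]
tip S
[[ 3  1  1  1  2  1  1 -1  4]
 [ 1  2  0  0  1  2 -1  2  1]
 [ 4  0  3  0  3  0  0 -2 -1]
 [10 14 15 85 85 84 10 -1  4]
 [17 14 77 83 84 86 14 14 14]
 [14 14 72 75 78 78 15 14 15]
 [12 13 66 71 74 73 13 15 13]
 [17 10 60 65 64 65 14 14 14]
 [12 16 50 58 58 54 14 12 16]]
```

View pics/crops.png

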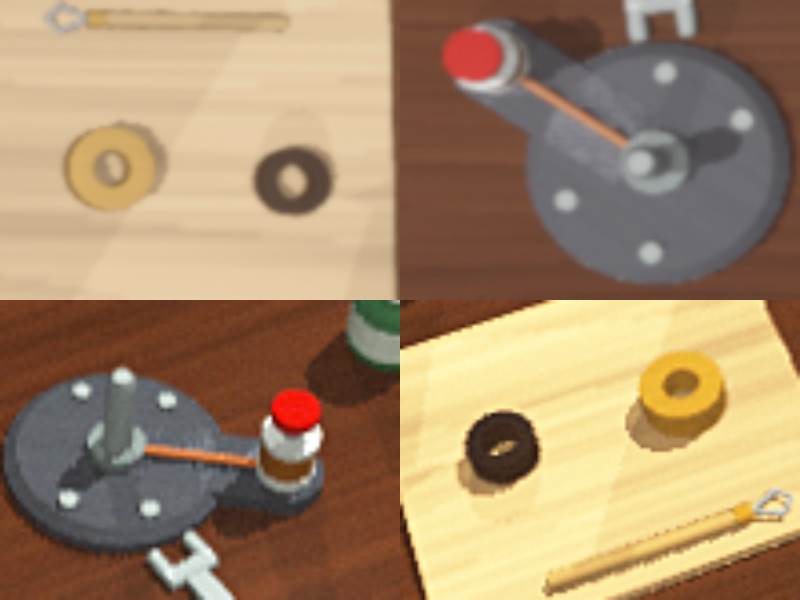

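```bash
cat > m2.py <<'E'
from h import *
T=cams.camera_params("top");S=cams.camera_params("scene")
d={"T":np.load("pics/top0.npy"),"S":np.load("pics/scene0.npy")};P={"T":T,"S":S}
def seg(n,k,box,zlo,z):
    x0,y0,x1,y1=box;g=np.array([(x,y) for y in range(y0,y1) for x in range(x0,x1)])
    C=cloud(P[k],d[k],g);h=C[:,2].reshape(y1-y0,x1-x0);m=np.uint8((h>zlo)&(h<zlo+.05))*255
    m=cv2.medianBlur(m,3);c=blob(m,(0,0,m.shape[1],m.shape[0]))+[x0,y0]
    Q=plane(P[k],c,z);print(n,k,"circ",*circ(Q),"mean",Q.mean(0)[:2].round(4),"rect",cv2.minAreaRect(Q[:,:2].astype(np.float32)))
for n,b,z in(("bush",{"T":(402,250,455,305),"S":(212,250,255,292)},.038),("collar",{"T":(462,255,510,305),"S":(165,268,202,305)},.034),("oil",{"T":(200,235,240,270),"S":(375,205,410,230)},.074),("tip",{"T":(245,265,285,300),"S":(335,200,365,235)},.084)):
    for k in "TS": seg(n,k,b[k],z-(.006 if n!="tip" else .004),z)
print("tip2",two(T,(261.7,283),S,(350.5,209.3)))
print("tipT",plane(T,[(261.7,283)],.084),"tipS",plane(S,[(350.5,209.3)],.084))
E
python3 m2.py
```

```text
bush T circ [ 0.54985556 -0.18025054] 0.027193795331223503 mean [ 0.5497 -0.1802] rect ((0.5496909022331238, -0.18013285100460052), (0.05415033921599388, 0.053684212267398834), 44.1762809753418)
bush S circ [ 0.55157217 -0.17926385] 0.027996061152804227 mean [ 0.552  -0.1799] rect ((0.5516514778137207, -0.17943599820137024), (0.052453022450208664, 0.059429798275232315), 70.53258514404297)
collar T circ [ 0.5403563  -0.29936485] 0.022437631725336808 mean [ 0.5403 -0.2993] rect ((0.5407041907310486, -0.299702525138855), (0.046028345823287964, 0.043660808354616165), 89.70124816894531)
collar S circ [ 0.5429358  -0.29987775] 0.023263730929509077 mean [ 0.5432 -0.3   ] rect ((0.5434006452560425, -0.29974400997161865), (0.048261288553476334, 0.04474759101867676), 65.35257720947266)
oil T circ [0.59781792 0.23221615] 0.015267665069296882 mean [0.5978 0.2322] rect ((0.5974354147911072, 0.2317957878112793), (0.03120586648583412, 0.02899717353284359), 89.77723693847656)
oil S circ [0.60081021 0.23206116] 0.015703662340379246 mean [0.6012 0.2318] rect ((0.6002241373062134, 0.23225022852420807), (0.029291529208421707, 0.030492397025227547), 64.80891418457031)
tip T circ [0.53626917 0.14141823] 0.007588608782486167 mean [0.5362 0.1415] rect ((0.5366573333740234, 0.14112478494644165), (0.0152107710018754, 0.01509240735322237), 89.85099792480469)
tip S circ [0.53937822 0.14009174] 0.007179099928036021 mean [0.5396 0.1399] rect ((0.5396793484687805, 0.13999520242214203), (0.011865675449371338, 0.015881307423114777), 26.66213607788086)
tip2 (array([0.53733888, 0.14129246, 0.08412694]), np.float64(0.003308460559244084))
tipT [[0.53664845 0.13979335 0.084     ]] tipS [[0.53777537 0.14294097 0.084     ]]
```

```bash
cat >> h.py <<'E'
def go(xyz,head=None):
    o=monitor.get_obs();r=R.from_rotvec(o["tool_rot"]);M=r.as_matrix()
    sh=r.inv().apply(np.array(xyz)-o["tcp_pos"])*1000
    t=np.zeros(3)
    if head is not None:
        b=[]
        for h in (head,head+180):
            y=np.array([np.cos(np.radians(h)),np.sin(np.radians(h)),0]);z=np.array([0,0,-1.]);x=np.cross(y,z)
            b.append((r.inv()*R.from_matrix(np.c_[x,y,z])).as_rotvec())
        t=min(b,key=np.linalg.norm)
    print("t",o["t"],"tcp",o["tcp_pos"].round(4),"yhead",np.degrees(np.arctan2(M[1,1],M[0,1])).round(1),"z",M[:,2].round(4),"F",o["ft_force"].round(1),"gap",round(o["finger_gap"],4),"shift",sh.round(1),"turn",t.round(3))
E
python3 - <<'E'
from h import *
go([.5505,-.1797,.15],-34)
o=monitor.get_obs();p=cams.camera_params("wrist");r=R.from_rotvec(o["tool_rot"])
print(p,"cam in tool",r.inv().apply(p["xyz"]-o["tcp_pos"]),(r.inv()*R.from_rotvec(p["attitude"])).as_matrix().round(3))
E
```

```text
t 0.1 tcp [ 0.2615 -0.5674  0.188 ] yhead -65.3 z [-3.e-04  9.e-04 -1.e+00] F [-0.6  1.4  0.6] gap 0.095 shift [ 424.7 -231.1   38.3] turn [-0.001 -0.    -0.546]
{'fov_y': 70.94189196747371, 'cx': 322.59985615368356, 'cy': 238.29745615500374, 'D': array([-0.06573175,  0.        ,  0.        ,  0.        ,  0.        ]), 'xyz': array([ 0.32966077, -0.53675223,  0.38462895]), 'attitude': array([-0.24365085,  0.1562365 , -1.13251816])} cam in tool [ 0.07472658  0.00049914 -0.19659965] [[-0.001  0.963  0.271]
 [ 1.     0.001 -0.001]
 [-0.001  0.271 -0.963]]
```

{"fn": "step_arm", "kwargs": {
  "motion": [
    [[425,-231,0],[0,0,-0.546]],
    [[425,-231,0],[0,0,-0.546]],
    [[425,-231,0],[0,0,-0.546]],
    [[425,-231,0],[0,0,-0.546]],
    [[425,-231,0],[0,0,-0.546]],
    [[425,-231,0],[0,0,-0.546]],
    [[425,-231,0],[0,0,-0.546]],
    [[425,-231,38],[0,0,-0.546]],
    [[425,-231,38],[0,0,-0.546]],
    [[425,-231,38],[0,0,-0.546]],
    [[425,-231,38],[0,0,-0.546]],
    [[425,-231,38],[0,0,-0.546]]
  ],
  "hand": 0
}}

```text
t: 1.6
tcp_pos: [0.5507, -0.181, 0.1512]
tool_rot: [2.774, 1.473, 0.001]
ft_force: [0.2, 0.5, -0.1]
finger_gap: 0.095
```

```bash
cat > w.py <<'E'
from h import *
import sys
p=cams.camera_params("wrist");im,d=cams.camera("wrist");cv2.imwrite(f"pics/{sys.argv[1]}.png",im);np.save(f"pics/{sys.argv[1]}.npy",d)
go([0,0,0])
v,u=np.mgrid[0:480:1,0:640:1];g=np.c_[u.ravel(),v.ravel()];C=cloud(p,d,g);np.save(f"pics/{sys.argv[1]}_c.npy",C.reshape(480,640,3))
import pickle;pickle.dump(p,open(f"pics/{sys.argv[1]}.pkl","wb"))
E
cat > fit.py <<'E'
# fit circle of region of the wrist cloud above zlo around (x,y), edge cast on plane z
from h import *
import pickle
def fit(name,xy,rad,zlo,zhi,z):
    C=np.load(f"pics/{name}_c.npy");p=pickle.load(open(f"pics/{name}.pkl","rb"))
    m=np.uint8((np.hypot(C[...,0]-xy[0],C[...,1]-xy[1])<rad)&(C[...,2]>zlo)&(C[...,2]<zhi))*255
    c=blob(cv2.medianBlur(m,3),(0,0,640,480));Q=plane(p,c,z);(x,y),r=cv2.minEnclosingCircle(Q[:,:2].astype(np.float32))
    print(name,"px",c.mean(0).round(),"n",len(c),"circ",*circ(Q),"enc",x,y,r,"zmed",np.median(C[...,2][m>0]))
E
python3 w.py w1; python3 -c "
from fit import *
fit('w1',(.5505,-.1797),.045,.028,.048,.038)
fit('w1',(.5415,-.2996),.04,.026,.044,.034)"
```

```text
t 1.65 tcp [ 0.5507 -0.1808  0.1511] yhead -34.1 z [ 8.e-04 -5.e-04 -1.e+00] F [-0.3  0.1 -0.4] gap 0.095 shift [-158.5 -557.7  150.6] turn [0. 0. 0.]
w1 px [322. 224.] n 164 circ [ 0.55073423 -0.18050678] 0.02749197890591627 enc 0.5510927438735962 -0.18061436712741852 0.02837582863867283 zmed 0.03839497083214999
w1 px [379. 313.] n 116 circ [ 0.54444382 -0.29490121] 0.017678294844697053 enc 0.5426347255706787 -0.29795706272125244 0.023289984092116356 zmed 0.03413451700180864
```

View pics/w1.png

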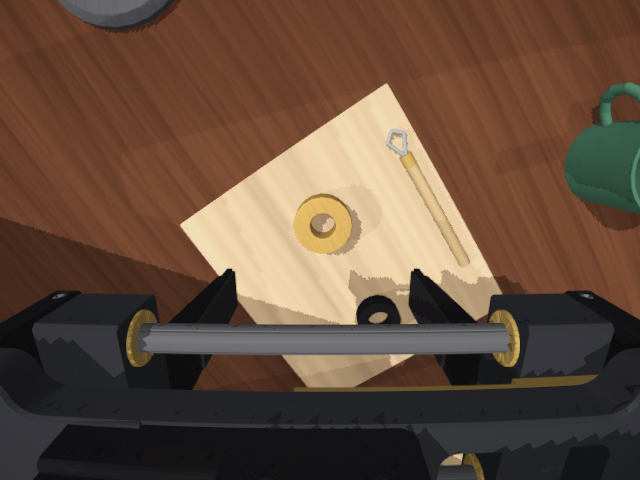

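Wrist view: the bush is at (323,224), on the centre line between the fingertips. It measures (0.551, -0.1805) with a radius of 28 mm, which agrees with the top view. I'll descend and grip.

{"fn": "step_arm", "kwargs": {
  "motion": [
    [[0,0,40],[0,0,0]],
    [[0,0,80],[0,0,0]],
    [[0,0,110],[0,0,0]],
    [[0,0,125],[0,0,0]],
    [[0,0,125],[0,0,0]],
    [[0,0,125],[0,0,0]]
  ]
}}

```text
t: 2.4
tcp_pos: [0.5515, -0.1804, 0.0267]
tool_rot: [2.772, 1.475, 0.002]
ft_force: [0.3, -0.1, -0.8]
finger_gap: 0.0947
```

{"fn": "step_arm", "kwargs": {
  "motion": [
    [[0,0,0],[0,0,0]],
    [[0,0,0],[0,0,0]],
    [[0,0,0],[0,0,0]],
    [[0,0,0],[0,0,0]],
    [[0,0,0],[0,0,0]],
    [[0,0,0],[0,0,0]],
    [[0,0,0],[0,0,0]],
    [[0,0,0],[0,0,0]]
  ],
  "hand": 1
}}

```text
t: 3.4
tcp_pos: [0.5509, -0.18, 0.0255]
tool_rot: [2.774, 1.475, -0.0]
ft_force: [-0.2, -0.6, 0.3]
finger_gap: 0.0208
```

Gap of 21 mm is not the 56 mm expected, so I'll look before doing anything else.

```bash
python3 w.py w2
```

```text
t 3.45 tcp [ 0.5509 -0.18    0.0255] yhead -34.0 z [ 0.e+00 -1.e-04 -1.e+00] F [ 0.1 -1.6 -0.3] gap 0.0166 shift [-158.6 -557.4   25.5] turn [0. 0. 0.]
```

View pics/w2.png

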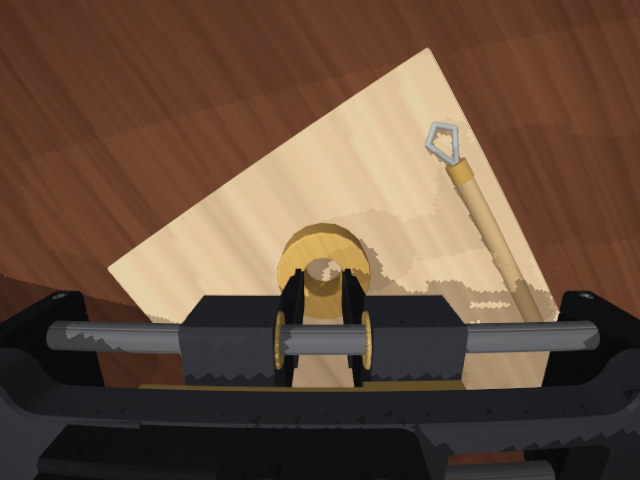

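The fingers closed over or beside the bush instead of on it. I'll measure the fingertips against the bush in the wrist depth.

```bash
python3 - <<'E'
from fit import *
C=np.load('pics/w2_c.npy')
p=pickle.load(open('pics/w2.pkl','rb'));print(p['xyz'])
for v in range(225,350,8): print(v,[tuple((C[v,u]*1000).round().astype(int)) for u in (290,297,303,322,344,350,358)])
fit('w2',(.5505,-.18),.04,.030,.043,.038)
C=np.load('pics/w1_c.npy')
print("w1 tips")
for v in range(268,300,5): print(v,[tuple((C[v,u]*1000).round().astype(int)) for u in (222,227,232,414,418,424,430)])
E
```

```text
[ 0.59238377 -0.11785838  0.22210625]
225 [(np.int64(547), np.int64(-148), np.int64(12)), (np.int64(551), np.int64(-151), np.int64(11)), (np.int64(554), np.int64(-153), np.int64(12)), (np.int64(565), np.int64(-158), np.int64(21)), (np.int64(576), np.int64(-167), np.int64(13)), (np.int64(579), np.int64(-170), np.int64(12)), (np.int64(583), np.int64(-172), np.int64(13))]
233 [(np.int64(544), np.int64(-152), np.int64(13)), (np.int64(549), np.int64(-153), np.int64(19)), (np.int64(554), np.int64(-154), np.int64(30)), (np.int64(565), np.int64(-158), np.int64(39)), (np.int64(574), np.int64(-167), np.int64(29)), (np.int64(577), np.int64(-172), np.int64(20)), (np.int64(580), np.int64(-177), np.int64(12))]
241 [(np.int64(544), np.int64(-154), np.int64(26)), (np.int64(551), np.int64(-154), np.int64(39)), (np.int64(553), np.int64(-156), np.int64(38)), (np.int64(562), np.int64(-162), np.int64(38)), (np.int64(573), np.int64(-169), np.int64(39)), (np.int64(576), np.int64(-170), np.int64(40)), (np.int64(578), np.int64(-179), np.int64(20))]
249 [(np.int64(545), np.int64(-156), np.int64(39)), (np.int6
[... 6161 characters left out ...]
), np.int64(205))]
293 [(np.int64(515), np.int64(-148), np.int64(203)), (np.int64(513), np.int64(-151), np.int64(195)), (np.int64(511), np.int64(-155), np.int64(187)), (np.int64(590), np.int64(-207), np.int64(188)), (np.int64(592), np.int64(-204), np.int64(196)), (np.int64(594), np.int64(-201), np.int64(205)), (np.int64(596), np.int64(-201), np.int64(208))]
298 [(np.int64(514), np.int64(-150), np.int64(204)), (np.int64(512), np.int64(-153), np.int64(196)), (np.int64(510), np.int64(-157), np.int64(188)), (np.int64(588), np.int64(-209), np.int64(190)), (np.int64(590), np.int64(-206), np.int64(197)), (np.int64(593), np.int64(-203), np.int64(205)), (np.int64(595), np.int64(-201), np.int64(212))]
```

Wrist depth puts the fingertips at z ≈ 0.054 with tcp_z = 0.0255. So the tips stand about 28 mm behind the reported TCP, not 8 mm ahead, and the fingers passed over the bush without touching it. I'll take tip_z = tcp_z + 0.028 from here, check that against the top camera, reopen and go lower.

{"fn": "step_arm", "kwargs": {
  "motion": [
    [[0,0,0],[0,0,0]],
    [[0,0,0],[0,0,0]],
    [[0,0,0],[0,0,0]],
    [[0,0,0],[0,0,0]],
    [[0,0,0],[0,0,0]],
    [[0,0,0],[0,0,0]],
    [[0,0,0],[0,0,0]],
    [[0,0,0],[0,0,0]],
    [[0,0,0],[0,0,0]]
  ],
  "hand": 0
}}

```text
t: 4.58
tcp_pos: [0.5509, -0.18, 0.0255]
tool_rot: [2.774, 1.475, -0.0]
ft_force: [-0.5, -0.6, -0.6]
finger_gap: 0.0943
```

```bash
python3 w.py w3; python3 - <<'E'
from fit import *
C=np.load('pics/w3_c.npy')
# points near the tool: within 70mm xy of TCP, above bush
o=monitor.get_obs();r=R.from_rotvec(o["tool_rot"]);L=r.inv().apply(C.reshape(-1,3)-o["tcp_pos"])*1000
m=(abs(L[:,0])<14)&(abs(L[:,1])<66)&(abs(L[:,1])>44)&(L[:,2]<5)
for s in(-1,1):
    k=m&(L[:,1]*s>0);print(k.sum(),"tip tool z (max=lowest)",np.percentile(L[k,2],[50,95,99,100]).round(1),"x",np.percentile(L[k,0],[5,95]).round(1),"y",np.percentile(L[k,1],[2,98]).round(1))
p=cams.camera_params("scene");im,d=cams.camera("scene")
v,u=np.mgrid[0:480,0:640];S=cloud(p,d,np.c_[u.ravel(),v.ravel()]);L=r.inv().apply(S-o["tcp_pos"])*1000
m=(abs(L[:,0])<14)&(abs(L[:,1])<66)&(abs(L[:,1])>44)&(L[:,2]<5)&(L[:,2]>-80)&(d.ravel()>0)
print("scene",m.sum(),np.percentile(L[m,2],[50,95,99,100]).round(1))
E
```

```text
t 4.625 tcp [ 0.5509 -0.18    0.0255] yhead -34.0 z [-0.e+00 -1.e-04 -1.e+00] F [ 0.1  0.4 -0.1] gap 0.0947 shift [-158.6 -557.4   25.5] turn [0. 0. 0.]
4514 tip tool z (max=lowest) [-84.2 -35.4 -28.6 -25.7] x [-9.5 12.8] y [-65.  -47.1]
7384 tip tool z (max=lowest) [-117.6  -41.3  -29.5  -25.8] x [-12.2  12.4] y [46.6 65.2]
scene 139 [-47.  -29.1 -26.9 -24.6]
```

Both cameras put the tips about 27 mm above the reported TCP, so I'll descend 33 mm to bring them to z ≈ 0.019.

{"fn": "step_arm", "kwargs": {
  "motion": [
    [[0,0,15],[0,0,0]],
    [[0,0,25],[0,0,0]],
    [[0,0,33],[0,0,0]],
    [[0,0,33],[0,0,0]]
  ]
}}

```text
t: 5.18
tcp_pos: [0.5505, -0.1798, -0.0083]
tool_rot: [-2.773, -1.475, 0.001]
ft_force: [0.9, 0.3, 0.6]
finger_gap: 0.0952
```

{"fn": "step_arm", "kwargs": {
  "motion": [
    [[0,0,0],[0,0,0]],
    [[0,0,0],[0,0,0]],
    [[0,0,0],[0,0,0]],
    [[0,0,0],[0,0,0]],
    [[0,0,0],[0,0,0]],
    [[0,0,0],[0,0,0]],
    [[0,0,0],[0,0,0]]
  ],
  "hand": 1
}}

```text
t: 6.05
tcp_pos: [0.551, -0.1801, -0.0073]
tool_rot: [2.773, 1.475, 0.0]
ft_force: [0.7, -0.5, 2.6]
finger_gap: 0.0554
```

Gripped: the gap reads 55.4 mm. I'll lift.

{"fn": "step_arm", "kwargs": {
  "motion": [
    [[0,0,-10],[0,0,0]],
    [[0,0,-40],[0,0,0]],
    [[0,0,-80],[0,0,0]],
    [[0,0,-115],[0,0,0]],
    [[0,0,-115],[0,0,0]]
  ]
}}

```text
t: 6.68
tcp_pos: [0.5517, -0.1803, 0.1098]
tool_rot: [2.771, 1.474, 0.004]
ft_force: [0.8, 0.3, -5.1]
finger_gap: 0.0552
```

```bash
python3 -c "
from h import *
go([.5375,.141,.11],-34)"
```

```text
t 6.675 tcp [ 0.5517 -0.1803  0.1098] yhead -34.0 z [ 0.0037 -0.0018 -1.    ] F [ 0.8  0.3 -5.1] gap 0.0552 shift [ 258.5 -191.3   -0.9] turn [ 0.004 -0.001  0.001]
```

{"fn": "step_arm", "kwargs": {
  "motion": [
    [[40,-30,0],[0,0,0]],
    [[80,-75,0],[0,0,0]],
    [[120,-115,0],[0,0,0]],
    [[160,-155,0],[0,0,0]],
    [[190,-185,0],[0,0,0]],
    [[198,-191,0],[0,0,0]],
    [[198,-191,0],[0,0,0]],
    [[198,-191,0],[0,0,0]]
  ]
}}

```text
t: 7.68
tcp_pos: [0.5032, 0.09, 0.107]
tool_rot: [-2.774, -1.474, 0.001]
ft_force: [-0.8, 0.0, -4.6]
finger_gap: 0.0556
```

```bash
python3 w.py w4; python3 -c "
from fit import *
fit('w4',(.5375,.141),.014,.079,.090,.084)
fit('w4',(.599,.232),.025,.066,.084,.074)
fit('w4',(.5375,.141),.1,.007,.0175,.014)
o=monitor.get_obs();fit('w4',o['tcp_pos'][:2],.035,o['tcp_pos'][2]+.036,o['tcp_pos'][2]+.051,o['tcp_pos'][2]+.0455)
"
```

```text
t 7.725 tcp [0.5033 0.0899 0.1071] yhead -34.1 z [-5.e-04 -2.e-04 -1.e+00] F [ 0.1 -0.3 -3.9] gap 0.0559 shift [-356.2 -366.6  107.4] turn [0. 0. 0.]
w4 px [321. 165.] n 74 circ [0.53684244 0.14171199] 0.008258923422569337 enc 0.5368139743804932 0.14172549545764923 0.008821835741400719 zmed 0.08384052894924221
w4 px [322.   5.] n 89 circ [0.59257768 0.2229555 ] 0.008421785224655936 enc 0.5927128791809082 0.22334426641464233 0.012873793952167034 zmed 0.07352997540286009
w4 px [322. 131.] n 876 circ [0.5421215  0.14915945] 0.06580688990890357 enc 0.5448439121246338 0.1528957188129425 0.08656162768602371 zmed 0.014253161958768523
w4 px [322. 291.] n 387 circ [0.50579696 0.09416744] 0.02686212726569535 enc 0.5069578886032104 0.09564223885536194 0.03421958163380623 zmed 0.15259867182542144
```

View pics/w4.png

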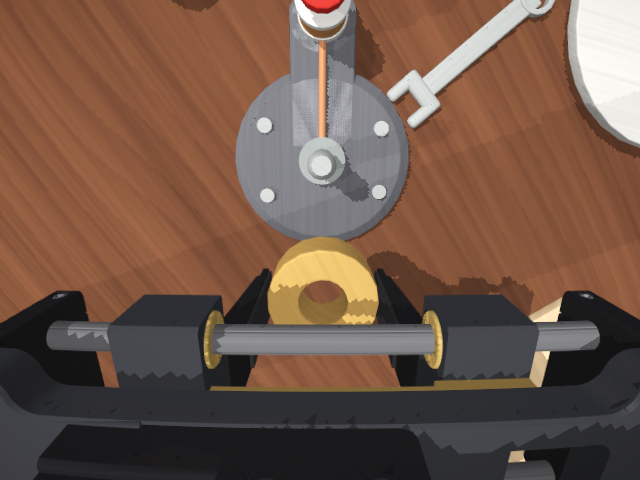

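Wrist view: spindle tip at (321,164), oiler straight beyond it at (322,5), and the bush held level at about (323,290). I'll measure the held bush against the spindle in the tool frame.

```bash
cat > held.py <<'E'
from fit import *
from scipy.optimize import least_squares
import sys
def held(name,tcp,rot,ztop,rad,spx):
    r=R.from_rotvec(rot);C=np.load(f'pics/{name}_c.npy');p=pickle.load(open(f'pics/{name}.pkl','rb'))
    L=r.inv().apply(C.reshape(-1,3)-tcp).reshape(C.shape)*1000
    m=np.uint8((abs(L[...,2]+ztop)<4)&(abs(L[...,1])<rad+1)&(abs(L[...,0])<rad+15))*255
    c=blob(cv2.medianBlur(m,3),(0,0,640,480));Q=r.inv().apply(plane(p,c,tcp[2]+ztop/1000)-tcp)*1000
    Q=Q[(Q[:,0]>5)&(abs(Q[:,1])<rad-6)&(np.hypot(Q[:,0],Q[:,1])>rad-7)]
    s=least_squares(lambda q:np.hypot(Q[:,0]-q[0],Q[:,1]-q[1])-rad,[0,0],loss='soft_l1')
    print("held centre tool xy",s.x.round(2),"n",len(Q),"res",np.abs(s.fun).mean().round(2),"ztop med",np.median(L[...,2][m>0]).round(1))
    S=r.inv().apply(np.r_[spx]-tcp)*1000;print("spindle tool xy",S.round(1),"need",(S[:2]-s.x).round(1))
E
python3 -c "
from held import *
o=monitor.get_obs();held('w4',o['tcp_pos'],o['tool_rot'],45.5,28,(.5368,.1417,.084))"
```

```text
held centre tool xy [-0.57 -0.53] n 97 res 0.18 ztop med -45.6
spindle tool xy [61.7 -1.2 23.1] need [62.3 -0.7]
```

{"fn": "step_arm", "kwargs": {
  "motion": [
    [[30,-1,0],[0,0,0]],
    [[55,-1,0],[0,0,0]],
    [[62,-1,0],[0,0,0]],
    [[62,-1,0],[0,0,0]],
    [[62,-1,20],[0,0,0]],
    [[62,-1,36],[0,0,0]],
    [[62,-1,42],[0,0,0]],
    [[62,-1,48],[0,0,0]],
    [[62,-1,54],[0,0,0]],
    [[62,-1,58],[0,0,0]],
    [[62,-1,58],[0,0,0]]
  ]
}}

```text
t: 9.1
tcp_pos: [0.5369, 0.1429, 0.0493]
tool_rot: [2.773, 1.476, -0.0]
ft_force: [0.0, -0.5, -4.7]
finger_gap: 0.0556
```

```bash
python3 w.py w5; python3 -c "
from held import *
o=monitor.get_obs();print(o['wrist_torque'].round(2));fit('w5',(.5375,.141),.014,.079,.092,.084);held('w5',o['tcp_pos'],o['tool_rot'],45.5,28,(.5368,.1417,.084))"
```

```text
t 9.15 tcp [0.537  0.143  0.0495] yhead -34.0 z [ 0.e+00 -1.e-04 -1.e+00] F [-0.9  0.8 -4.6] gap 0.0555 shift [-418.6 -365.5   49.5] turn [0. 0. 0.]
[-0.03 -0.06 -0.02]
w5 px [324. 292.] n 83 circ [0.53702769 0.14242247] 0.007692435289038378 enc 0.5375315546989441 0.1431361585855484 0.008550191298127174 zmed 0.08435892971233405
held centre tool xy [-0.64 -0.48] n 95 res 0.2 ztop med -45.5
spindle tool xy [ -1.2   0.5 -34.5] need [-0.5  1. ]
```

The bush is threaded on the spindle with no contact force. I'll lower on.

{"fn": "step_arm", "kwargs": {
  "motion": [
    [[0,0.5,8],[0,0,0]],
    [[0,0.5,16],[0,0,0]],
    [[0,0.5,24],[0,0,0]],
    [[0,0.5,32],[0,0,0]],
    [[0,0.5,38],[0,0,0]],
    [[0,0.5,42],[0,0,0]],
    [[0,0.5,44],[0,0,0]],
    [[0,0.5,45],[0,0,0]]
  ]
}}

```text
t: 10.15
tcp_pos: [0.5375, 0.1427, 0.0045]
tool_rot: [2.773, 1.475, 0.0]
ft_force: [0.6, 0.7, -5.2]
finger_gap: 0.0557
```

{"fn": "step_arm", "kwargs": {
  "motion": [
    [[0,0,0.5],[0,0,0]],
    [[0,0,1],[0,0,0]],
    [[0,0,1.5],[0,0,0]],
    [[0,0,2],[0,0,0]],
    [[0,0,2],[0,0,0]]
  ]
}}

```text
t: 10.78
tcp_pos: [0.5375, 0.1427, 0.0027]
tool_rot: [2.773, 1.475, 0.0]
ft_force: [-1.2, -0.8, -1.2]
finger_gap: 0.0556
```

{"fn": "step_arm", "kwargs": {
  "motion": [
    [[0,0,0.5],[0,0,0]],
    [[0,0,0.5],[0,0,0]]
  ]
}}

```text
t: 11.02
tcp_pos: [0.5375, 0.1426, 0.0026]
tool_rot: [2.773, 1.475, 0.001]
ft_force: [-2.7, -1.3, 5.5]
finger_gap: 0.0556
```

{"fn": "step_arm", "kwargs": {
  "motion": [
    [[0,0,0],[0,0,0]],
    [[0,0,0],[0,0,0]],
    [[0,0,0],[0,0,0]],
    [[0,0,0],[0,0,0]],
    [[0,0,0],[0,0,0]]
  ],
  "hand": 0.05
}}

```text
t: 11.65
tcp_pos: [0.5374, 0.1426, 0.002]
tool_rot: [2.773, 1.475, 0.0]
ft_force: [-0.3, 0.4, 0.0]
finger_gap: 0.0904
```

```bash
python3 w.py w6; python3 -c "
from fit import *
fit('w6',(.5375,.142),.032,.040,.056,.048)
fit('w6',(.5375,.142),.014,.079,.092,.084)
go([.542,-.2992,.10],-34)
C=np.load('pics/w6_c.npy');k=np.hypot(C[...,0]-.5375,C[...,1]-.142);k=(k<.026)&(k>.015)&(C[...,2]<.07);print('bush top z',np.percentile(C[...,2][k],[5,50,95]))
"
```

```text
t 11.7 tcp [0.5374 0.1427 0.002 ] yhead -34.0 z [ 0.e+00 -1.e-04 -1.e+00] F [ 0.3 -0.5  2.1] gap 0.09 shift [-418.6 -365.9    2. ] turn [0. 0. 0.]
w6 px [322. 291.] n 391 circ [0.54026975 0.14740841] 0.021693780547599132 enc 0.5377683043479919 0.1436159610748291 0.02820310927927494 zmed 0.04835516613987921
w6 px [324. 357.] n 48 circ [0.53430871 0.13800058] 0.0030193060889504874 enc 0.5342432856559753 0.13787856698036194 0.004652851726859808 zmed 0.0839377750367325
t 11.7 tcp [0.5374 0.1427 0.002 ] yhead -34.0 z [ 0.e+00 -1.e-04 -1.e+00] F [ 0.3 -0.5  2.1] gap 0.09 shift [-363.9  250.7  -98. ] turn [0. 0. 0.]
bush top z [0.04719175 0.04845255 0.0494679 ]
```

The contact force rose to 5.5 N and the bush top reads z = 0.0484 (expected 0.048), so the bush is home. Now to the collar.

{"fn": "step_arm", "kwargs": {
  "motion": [
    [[0,0,-30],[0,0,0]],
    [[0,0,-80],[0,0,0]],
    [[-10,10,-110],[0,0,0]],
    [[-60,45,-110],[0,0,0]],
    [[-110,80,-110],[0,0,0]],
    [[-160,115,-110],[0,0,0]],
    [[-210,150,-110],[0,0,0]],
    [[-260,185,-110],[0,0,0]],
    [[-310,215,-110],[0,0,0]],
    [[-350,242,-105],[0,0,0]],
    [[-364,251,-98],[0,0,0]],
    [[-364,251,-98],[0,0,0]],
    [[-364,251,-98],[0,0,0]]
  ],
  "hand": 0
}}

```text
t: 13.32
tcp_pos: [0.5422, -0.298, 0.1001]
tool_rot: [-2.772, -1.477, 0.0]
ft_force: [-0.8, 0.1, -0.1]
finger_gap: 0.095
```

```bash
python3 w.py w7; python3 -c "
from fit import *
fit('w7',(.542,-.2992),.035,.025,.043,.034)
fit('w7',(.542,-.2992),.035,.028,.043,.034)
"
```

```text
t 13.375 tcp [ 0.5424 -0.298   0.1003] yhead -33.9 z [-0.e+00  1.e-04 -1.e+00] F [-0.   0.2 -0. ] gap 0.0951 shift [ -55.1 -616.4  100.4] turn [0. 0. 0.]
w7 px [324. 241.] n 156 circ [ 0.54136313 -0.30051891] 0.022650184470732176 enc 0.5411096215248108 -0.3003176748752594 0.02358439564704895 zmed 0.034285728967169166
w7 px [324. 242.] n 154 circ [ 0.54121449 -0.30075067] 0.02249279964337155 enc 0.5411848425865173 -0.3007829785346985 0.023284325376152992 zmed 0.03432128306880611
```

View pics/w7.png

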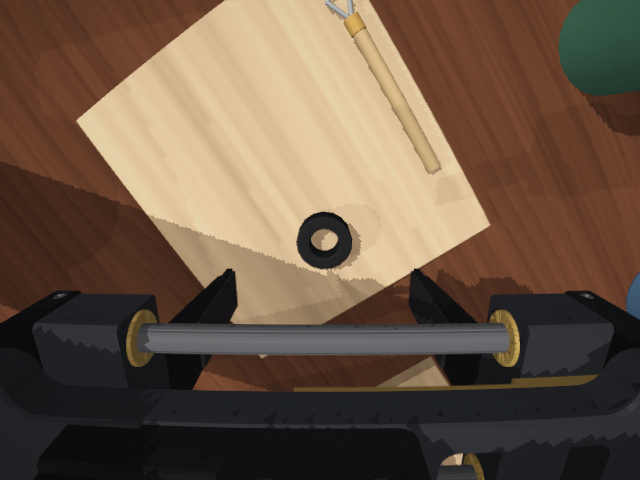

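Wrist view: the collar is at (324,241) with clear space around it, measured at (0.5412, -0.3006) with a radius of 23 mm. It needs a shift of (-3, 0.5) mm and 108 mm down.

{"fn": "step_arm", "kwargs": {
  "motion": [
    [[-3,0.5,30],[0,0,0]],
    [[-3,0.5,65],[0,0,0]],
    [[-3,0.5,90],[0,0,0]],
    [[-3,0.5,103],[0,0,0]],
    [[-3,0.5,108],[0,0,0]],
    [[-3,0.5,108],[0,0,0]]
  ]
}}

```text
t: 14.12
tcp_pos: [0.5412, -0.3021, -0.0074]
tool_rot: [2.773, 1.476, 0.0]
ft_force: [-0.3, -0.5, 0.5]
finger_gap: 0.0952
```

{"fn": "step_arm", "kwargs": {
  "motion": [
    [[0,0,0],[0,0,0]],
    [[0,0,0],[0,0,0]],
    [[0,0,0],[0,0,0]],
    [[0,0,0],[0,0,0]],
    [[0,0,0],[0,0,0]],
    [[0,0,0],[0,0,0]],
    [[0,0,0],[0,0,0]],
    [[0,0,0],[0,0,0]]
  ],
  "hand": 1
}}

```text
t: 15.12
tcp_pos: [0.5409, -0.3023, -0.008]
tool_rot: [2.774, 1.475, 0.0]
ft_force: [-0.1, -0.2, 0.6]
finger_gap: 0.046
```

{"fn": "step_arm", "kwargs": {
  "motion": [
    [[0,0,-10],[0,0,0]],
    [[0,0,-40],[0,0,0]],
    [[0,0,-90],[0,0,0]],
    [[0,0,-135],[0,0,0]],
    [[0,0,-135],[0,0,0]],
    [[0,0,-135],[0,0,0]]
  ]
}}

```text
t: 15.88
tcp_pos: [0.5406, -0.302, 0.1269]
tool_rot: [-2.773, -1.475, 0.0]
ft_force: [-0.4, 0.3, -0.8]
finger_gap: 0.0453
```

```bash
python3 -c "
from h import *
go([.5370,.1420,.128],-34)
o=monitor.get_obs();r=R.from_rotvec(o['tool_rot']);print(r.apply([1,0,0]))"
```

```text
t 15.875 tcp [ 0.5406 -0.302   0.1269] yhead -34.0 z [-2.e-04  1.e-04 -1.e+00] F [-0.4  0.3 -0.8] gap 0.0453 shift [ 366.2 -251.1   -1. ] turn [-0.  0.  0.]
[ 5.58855812e-01  8.29264843e-01 -3.96294012e-05]
```

{"fn": "step_arm", "kwargs": {
  "motion": [
    [[40,-30,0],[0,0,0]],
    [[85,-65,0],[0,0,0]],
    [[130,-100,0],[0,0,0]],
    [[175,-140,0],[0,0,0]],
    [[215,-175,0],[0,0,0]],
    [[255,-210,0],[0,0,0]],
    [[290,-240,0],[0,0,0]],
    [[306,-251,0],[0,0,0]],
    [[306,-251,0],[0,0,0]],
    [[306,-251,0],[0,0,0]]
  ]
}}

```text
t: 17.12
tcp_pos: [0.5035, 0.0912, 0.1263]
tool_rot: [-2.773, -1.475, 0.002]
ft_force: [0.2, 0.0, -0.9]
finger_gap: 0.0457
```

```bash
python3 w.py w8; python3 -c "
from held import *
fit('w8',(.5375,.141),.014,.079,.090,.084)
o=monitor.get_obs();print(o['tcp_pos']);held('w8',o['tcp_pos'],o['tool_rot'],42,23,(.5370,.1417,.084))"
```

```text
t 17.175 tcp [0.5036 0.0909 0.1265] yhead -34.0 z [-1.e-03 -2.e-04 -1.e+00] F [ 0.2 -0.3 -0.8] gap 0.0456 shift [-357.1 -366.4  127. ] turn [0. 0. 0.]
w8 px [322. 165.] n 67 circ [0.53677172 0.14171584] 0.008213055997575462 enc 0.5368248224258423 0.14182597398757935 0.008697472512722015 zmed 0.08387080178625037
[0.50360053 0.09094926 0.12650115]
held centre tool xy [ 1.56 -0.66] n 71 res 0.17 ztop med -42.1
spindle tool xy [60.8 -0.7 42.5] need [59.2 -0. ]
```

View pics/w8.png

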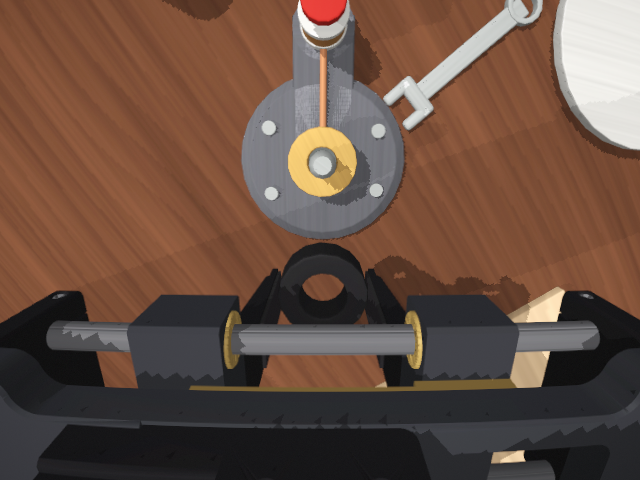

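Wrist view: the bush sits flat on the boss around the spindle at (322,162), and the collar is held level at about (322,288). It needs 59 mm along tool x.

{"fn": "step_arm", "kwargs": {
  "motion": [
    [[30,0,0],[0,0,0]],
    [[53,0,0],[0,0,0]],
    [[59,0,0],[0,0,0]],
    [[59,0,0],[0,0,0]],
    [[59,0,25],[0,0,0]],
    [[59,0,45],[0,0,0]],
    [[59,0,56],[0,0,0]],
    [[59,0,62],[0,0,0]],
    [[59,0,67],[0,0,0]],
    [[59,0,72],[0,0,0]],
    [[59,0,76],[0,0,0]],
    [[59,0,76],[0,0,0]]
  ]
}}

```text
t: 18.68
tcp_pos: [0.5366, 0.1407, 0.0508]
tool_rot: [2.774, 1.476, -0.0]
ft_force: [0.3, -0.9, -0.6]
finger_gap: 0.0459
```

{"fn": "step_arm", "kwargs": {
  "motion": [
    [[0,0,6],[0,0,0]],
    [[0,0,12],[0,0,0]],
    [[0,0,16],[0,0,0]],
    [[0,0,19],[0,0,0]],
    [[0,0,20],[0,0,0]],
    [[0,0,20],[0,0,0]]
  ]
}}

```text
t: 19.42
tcp_pos: [0.5367, 0.1407, 0.031]
tool_rot: [2.774, 1.475, 0.0]
ft_force: [0.4, 0.4, -0.4]
finger_gap: 0.0456
```

{"fn": "step_arm", "kwargs": {
  "motion": [
    [[0,0,0.5],[0,0,0]],
    [[0,0,1],[0,0,0]],
    [[0,0,1.5],[0,0,0]],
    [[0,0,2],[0,0,0]],
    [[0,0,2.5],[0,0,0]],
    [[0,0,2.5],[0,0,0]]
  ]
}}

```text
t: 20.18
tcp_pos: [0.5367, 0.1407, 0.0285]
tool_rot: [2.774, 1.475, -0.0]
ft_force: [-1.1, -1.1, -0.3]
finger_gap: 0.0456
```

{"fn": "step_arm", "kwargs": {
  "motion": [
    [[0,0,0.5],[0,0,0]],
    [[0,0,1],[0,0,0]],
    [[0,0,1],[0,0,0]]
  ]
}}

```text
t: 20.55
tcp_pos: [0.5368, 0.1407, 0.028]
tool_rot: [2.773, 1.475, 0.0]
ft_force: [-1.2, 0.2, 6.0]
finger_gap: 0.045
```

Contact at 6 N, with the height as expected. Release, rise a little and check.

{"fn": "step_arm", "kwargs": {
  "motion": [
    [[0,0,0],[0,0,0]],
    [[0,0,0],[0,0,0]],
    [[0,0,0],[0,0,0]],
    [[0,0,0],[0,0,0]],
    [[0,0,0],[0,0,0]],
    [[0,0,-30],[0,0,0]],
    [[0,0,-80],[0,0,0]],
    [[-30,0,-100],[0,0,0]],
    [[-30,0,-100],[0,0,0]],
    [[-30,0,-100],[0,0,0]]
  ],
  "hand": 0
}}

```text
t: 21.8
tcp_pos: [0.5201, 0.116, 0.1271]
tool_rot: [-2.774, -1.475, 0.0]
ft_force: [0.5, 0.8, 0.4]
finger_gap: 0.0946
```

```bash
python3 w.py w9; python3 -c "
from fit import *
C=np.load('pics/w9_c.npy');k=np.hypot(C[...,0]-.537,C[...,1]-.142)
a=(k<.022)&(k>.013);print('collar top z',np.percentile(C[...,2][a],[5,25,50,75,95]))
fit('w9',(.537,.142),.03,.062,.078,.070)
fit('w9',(.599,.232),.025,.066,.084,.074)
T=cams.camera_params('top');im,d=cams.camera('top');v,u=np.mgrid[225:330,190:310];g=np.c_[u.ravel(),v.ravel()]
r=[im[y,x] for x,y in g]
go([.599,.232,.10])
"
```

```text
t 21.85 tcp [0.52   0.1161 0.1268] yhead -34.0 z [-8.e-04 -1.e-04 -1.e+00] F [-0.2  0.1  0.2] gap 0.0949 shift [-386.8 -366.2  127.2] turn [0. 0. 0.]
collar top z [0.07020184 0.24867479 0.27024535 0.2780894  0.28369939]
w9 px [322. 202.] n 168 circ [0.53711754 0.14181794] 0.022413771936890727 enc 0.5371906757354736 0.14191913604736328 0.023164052516222 zmed 0.07035048860580628
w9 px [324.  46.] n 138 circ [0.59843258 0.23123151] 0.015706734310200098 enc 0.5983343124389648 0.23126232624053955 0.01652459427714348 zmed 0.07427132922614382
t 21.9 tcp [0.5199 0.1162 0.1266] yhead -34.0 z [-1.2e-03 -1.0e-04 -1.0e+00] F [-0.2  0.3 -0.4] gap 0.095 shift [140.3   0.9  26.5] turn [0. 0. 0.]
```

View pics/w9.png

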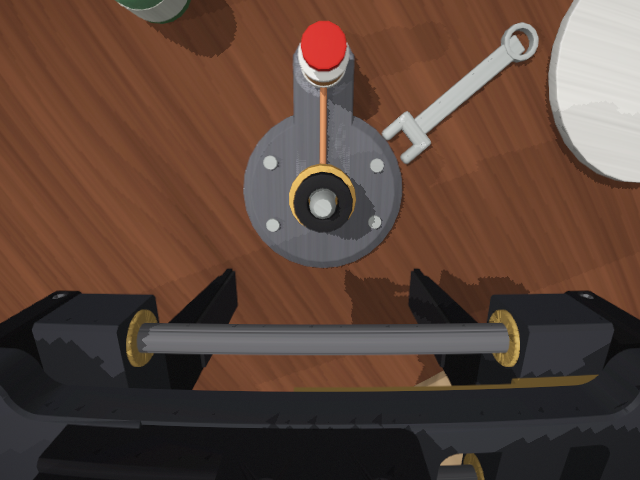

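Wrist view: the collar is seated on the bush at (322,202), its top at z = 0.0703 (expected 0.070). The red head is at (324,46), measured (0.5984, 0.2312). Both rings are home, so I'll press the oiler with closed fingers.

{"fn": "step_arm", "kwargs": {
  "motion": [
    [[30,1,0],[0,0,0]],
    [[75,1,0],[0,0,0]],
    [[115,1,0],[0,0,0]],
    [[135,1,0],[0,0,0]],
    [[139,1,0],[0,0,0]],
    [[139,1,0],[0,0,0]],
    [[139,1,0],[0,0,0]],
    [[139,1,0],[0,0,0]],
    [[139,1,20],[0,0,0]],
    [[139,1,45],[0,0,0]],
    [[139,1,63],[0,0,0]],
    [[139,1,70],[0,0,0]],
    [[139,1,70],[0,0,0]]
  ],
  "hand": 1
}}

```text
t: 23.52
tcp_pos: [0.5985, 0.2305, 0.0575]
tool_rot: [2.774, 1.475, -0.0]
ft_force: [0.8, 0.2, 0.7]
finger_gap: 0.0002
```

```bash
python3 w.py w10; python3 -c "
from fit import *
C=np.load('pics/w10_c.npy');o=monitor.get_obs();L=R.from_rotvec(o['tool_rot']).inv().apply(C.reshape(-1,3)-o['tcp_pos'])*1000
m=(abs(L[:,0])<14)&(abs(L[:,1])<16)&(L[:,2]<-22)&(L[:,2]>-60)
print(m.sum(),np.percentile(L[m,2],[50,95,99]),np.percentile(L[m,1],[2,98]),np.percentile(L[m,0],[2,98]))
fit('w10',(.5984,.2312),.025,.066,.0775,.074)"
```

```text
t 23.575 tcp [0.5987 0.2305 0.0579] yhead -34.0 z [ 6.e-04  0.e+00 -1.e+00] F [-0.2  0.4  1. ] gap 0.0003 shift [-525.8 -367.7   57.6] turn [0. 0. 0.]
805 [-47.68760316 -29.27916792 -26.65814801] [-8.39496523  7.4100462 ] [ 7.96172641 10.28769693]
w10 px [321. 269.] n 176 circ [0.60017558 0.23479664] 0.013438681052657142 enc 0.599519670009613 0.23363226652145386 0.01636631228029728 zmed 0.07429686228528778
```

View pics/w10.png

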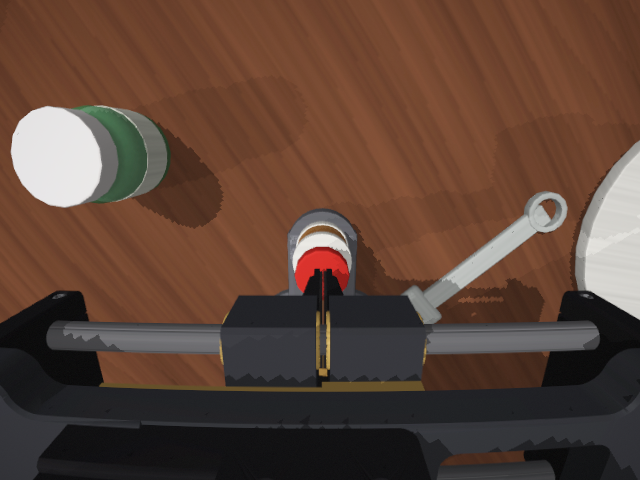

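Wrist view: the closed fingertips are over the red head at (322,270), 11 mm above it, and the jar and spanner are clear. Press gradually.

{"fn": "step_arm", "kwargs": {
  "motion": [
    [[1.5,0,4],[0,0,0]],
    [[1.5,0,8],[0,0,0]],
    [[1.5,0,11],[0,0,0]],
    [[1.5,0,14],[0,0,0]],
    [[1.5,0,17],[0,0,0]],
    [[1.5,0,20],[0,0,0]],
    [[1.5,0,21],[0,0,0]],
    [[1.5,0,21],[0,0,0]]
  ]
}}

```text
t: 24.58
tcp_pos: [0.5994, 0.2318, 0.0367]
tool_rot: [2.773, 1.475, 0.0]
ft_force: [-2.1, 0.3, 6.6]
finger_gap: 0.0008
```

{"fn": "step_arm", "kwargs": {
  "motion": [
    [[0,0,0.5],[0,0,0]],
    [[0,0,1],[0,0,0]],
    [[0,0,1],[0,0,0]]
  ]
}}

```text
t: 24.95
tcp_pos: [0.5994, 0.2319, 0.0362]
tool_rot: [2.773, 1.475, 0.001]
ft_force: [-3.8, -1.1, 10.8]
finger_gap: 0.0006
```

{"fn": "step_arm", "kwargs": {
  "motion": [
    [[0,0,0.5],[0,0,0]],
    [[0,0,1],[0,0,0]],
    [[0,0,1],[0,0,0]],
    [[0,0,1],[0,0,0]],
    [[0,0,1],[0,0,0]],
    [[0,0,1],[0,0,0]],
    [[0,0,1],[0,0,0]],
    [[0,0,1],[0,0,0]],
    [[0,0,1],[0,0,0]],
    [[0,0,1],[0,0,0]],
    [[0,0,1],[0,0,0]],
    [[0,0,1],[0,0,0]]
  ]
}}

```text
t: 26.45
tcp_pos: [0.5994, 0.2319, 0.0361]
tool_rot: [2.773, 1.475, 0.002]
ft_force: [-5.8, -1.2, 17.5]
finger_gap: 0.0006
```

```bash
python3 w.py w11; python3 -c "
from fit import *
fit('w11',(.599,.2325),.025,.050,.075,.062)"
```

```text
t 26.5 tcp [0.5995 0.2319 0.0361] yhead -34.0 z [ 1.1e-03  2.0e-04 -1.0e+00] F [-5.8  0.2 18.3] gap 0.0004 shift [-527.3 -367.6   35.3] turn [0. 0. 0.]
w11 px [321. 272.] n 200 circ [0.60240283 0.23791716] 0.014924942369367353 enc 0.6013109683990479 0.23632480204105377 0.017875896766781807 zmed 0.06170041110966151
```

Hard stop: the position is unchanged while force rose to 18 N, and the head top is at 0.0617, 12 mm down. It has been held for over a second, so I'll let it rise smoothly and back away.

{"fn": "step_arm", "kwargs": {
  "motion": [
    [[0,0,-4],[0,0,0]],
    [[0,0,-8],[0,0,0]],
    [[0,0,-12],[0,0,0]],
    [[0,0,-16],[0,0,0]],
    [[0,0,-25],[0,0,0]],
    [[0,0,-60],[0,0,0]],
    [[0,0,-100],[0,0,0]],
    [[-50,0,-120],[0,0,0]],
    [[-110,0,-120],[0,0,0]],
    [[-160,0,-120],[0,0,0]],
    [[-180,0,-120],[0,0,0]],
    [[-180,0,-120],[0,0,0]],
    [[-180,0,-120],[0,0,0]]
  ]
}}

```text
t: 28.12
tcp_pos: [0.4996, 0.0832, 0.1546]
tool_rot: [2.773, 1.476, 0.001]
ft_force: [-0.6, -0.2, -0.0]
finger_gap: 0.0004
```

```bash
python3 w.py w12; python3 -c "
from fit import *
fit('w12',(.599,.2315),.025,.052,.084,.074)
fit('w12',(.537,.142),.03,.058,.078,.070)
fit('w12',(.537,.142),.033,.040,.054,.048)
a=cv2.imread('pics/top0.png');b,_=cams.camera('top');f=cv2.absdiff(a,b).max(2)
print('diff loop',f[215:236,405:485].mean(),'spanner',f[172:232,250:278].mean(),'jar',f[275:308,130:170].mean())
"
```

```text
t 28.175 tcp [0.4995 0.0833 0.1544] yhead -33.9 z [ 3.e-04  0.e+00 -1.e+00] F [-0.1  0.1 -0.8] gap 0.0003 shift [-348.  -367.9  154.3] turn [0. 0. 0.]
w12 px [321.   9.] n 108 circ [0.59510575 0.22662426] 0.01238070474333381 enc 0.5968518853187561 0.2297334223985672 0.015762966126203537 zmed 0.07399751352099249
w12 px [321. 150.] n 157 circ [0.5368831  0.14146224] 0.0222172618774363 enc 0.536958634853363 0.14151068031787872 0.022813882678747177 zmed 0.07032634006291325
w12 px [320. 150.] n 179 circ [0.53648997 0.14173024] 0.027252413794404996 enc 0.5366058945655823 0.14178051054477692 0.027897419407963753 zmed 0.048214417352651584
diff loop 6.08452380952381 spanner 0.8755952380952381 jar 0.7893939393939394
```

View pics/w12.png

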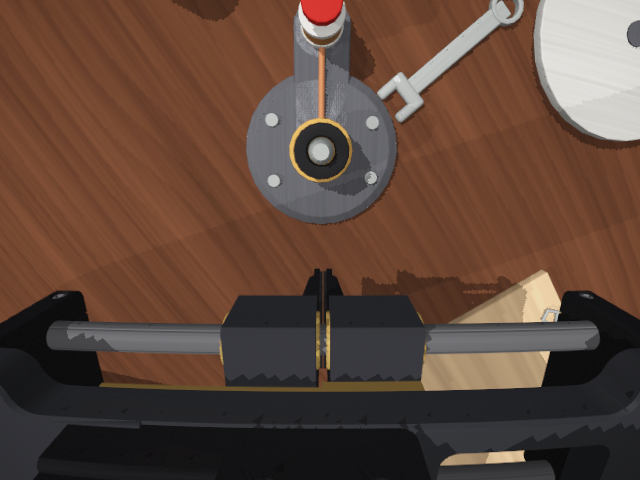

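Wrist view: the collar is on the bush at (321,150) and the red head is back up at the top edge (321,9). Nothing is being touched. Handing in.

```bash
python3 -c "
from h import *
arm.sign_off();print(monitor.get_obs()['t'])"
```

```text
the job is handed in; nothing more can be done
the job is handed in; nothing more can be done
```

The bearing is rebuilt and I handed the job in at about 28 s of the 69 s allowed. I lowered the bush onto the seat, then the collar on top of it. Only then did I press the oiler plunger to its stop, hold it for over a second and let it spring back.

**Last checks, all by wrist-camera depth:**

| Point | Measured height | Expected |
|---|---|---|
| Bush top | 48.2 mm | 48 mm |
| Collar top | 70.3 mm | 70 mm |
| Plunger head, pressed | 61.7 mm (18 N, no further travel) | 62 mm |
| Plunger head, after release | 74.0 mm | 74 mm |

Both rings were centred on the spindle to about 1 mm, with contact forces of about 6 N at seating. The arm was clear of everything when I handed in.

**What disagreed:**
- **Fingertip position:** two cameras showed the fingertips about 27 mm behind the reported TCP, not 8 mm ahead as stated. My first grasp therefore closed above the bush without touching it. I used the measured offset from then on.
- **Bystanders:** before and after top-camera pictures show the spanner and jar unchanged. The loop tool area differed slightly. I put that down to the arm's shadow, since nothing went near the tool, but I did not check it separately.

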